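# Pin the circuit-board carriage of a soldering jig into line

## Task

The sliding carriage of the soldering jig has crept out of line with its base. Take the tapered pin (round black handle) from the wooden rack and drive it point first down through the carriage's hole into the base, so that it pulls the carriage into line, until its collar is fully home on the carriage; then let go. Leave the straight pin (square handle) in the rack.

Things in the scene. Friction and masses are not known exactly. Their poses are not given: they have to be found in the camera images.
- taper_pin: steel pin hanging point down in one of the two holes (110 mm apart) of a wooden rack, top 78 mm high. Origin: centre of the collar's underside, z up to the handle. Above it: collar 44 mm in diameter, 6 mm thick, then a round black handle, diameter 27 mm, top at z = 52 mm. Below: shank, diameter 28 mm, for 22 mm, then a 36 mm taper to a blunt 5 mm tip at z = -58 mm. About 0.2 kg.
- straight_pin: bystander in the rack's other hole: same collar, but a flat-ended straight shank 28 mm in diameter, 58 mm long, and a square black handle 26 x 26 mm, 46 mm tall. Origin: centre of the collar's underside, z up.
- jig_hole (a point): point on the axis of the base hole (diameter 32 mm, 52 mm deep) of the grey jig, level with the carriage's top, 70 mm up; z up, x along the slide to the end with the green board. The aluminium carriage, 10 mm thick, 78 mm wide, lies on the base and has a 32 mm through hole over the base hole. Its board begins 62 mm from its hole and stands 8 mm high at most; side rails are level with its top.
- carriage (a joint): how far the carriage hole lies off the base hole, in m, along x of jig_hole; 0 is in line. Starts 7 to 10 mm out (positive), slides stiffly (about 1 N) and stays where it is left.
There are look-alikes about, which are no part of the job. Leave any orange or purple look-alike of the taper_pin alone.

How it is judged:
By the outcome, as a careful person would: the job done as asked, in the order asked, and still so for the second after the job is handed in, with the robot touching nothing.
It also fails if it takes over 45 s, if anything falls off the work surface, if the arm or the gripper's body presses on something with over 40 N, if the wrist force passes 120 N, or if a joint passes its speed limit or range.

## Robot

A 6-joint arm with a two-finger parallel gripper is mounted at the origin on the work surface. World frame = base frame: x ahead of the robot, y to its left, z up, the work surface at z = 0. Lengths are in m, angles in rad, forces in N, time in s.
With the tool pointing down it reaches from about 0.3 to 0.875 m from the base axis. Payload 6.4 kg.
Tool frame: the origin (TCP) lies on the centre line of the jaws, within the pads' length; the fingertips stand 14 mm ahead of it and the grasp point (between the pads) lies 5 mm behind it; z points along the fingers, y is the direction in which the jaws open and shut (so a half turn about z gives the same grasp; the last joint's range is limited). The gripper opens to 85 mm and grips with 20 to 120 N. Pads are 22 mm wide; open, the fingers measure 114 mm over their backs; the gripper's body (76 mm by 85 mm) begins 54 mm behind the grasp point. The pads swing forward as they close: fully open they stand 13 mm farther back than shut.
Start: joints at [-0.206, 0.181, 1.607, -0, 1.354, -0.206], TCP at [0.575, 0, 0.245] pointing down, gripper open.
Joint ranges: [-2.99, 2.99], [-0.89, 2.07], [0.3, 2.58], [-1.14, 4.28], [0, 2.63], [-3.12, 3.12]. Speed limits (rad/s): [2.57, 2.57, 3.01, 3.14, 3.14, 3.14].

## Interface

Orientations are given as a unit quaternion [w, x, y, z].
In Python, from bench import * gives the robot as it stands.
- The arm moves only by the tool servo_tool, never from a script. Its argument "plan" is a list that holds one entry, the list of rows, each a list of 5 numbers: the shift along the world's x, y, z in m, then the turn about the world's z in rad, then the gripper command: -1 is shut, 1 is fully open, values between are in proportion. In form: [[[tx, ty, tz, roll, claw], ...]]. A call has 1 to 8 rows; each row shifts and turns the commanded pose from where the row before left it; what a row does not reach is not made up. A row lasts 1/10 s, in which the tool goes at most 50 mm and 8.59 degrees, less where a joint would pass 70% of its speed; a pose out of reach is approached as far as the arm can. A call with a gripper value outside its range is refused whole. The fingers move at their own pace and stop on an object; the grip force is fixed at half the most. Time passes only in rows, so rows that do not move let the fingers close. It gives the time, the measured TCP pose, the force and the opening at its end, in the units of the state.
- get_obs(): the state, without advancing time (a new reading comes with each control period).
- camera(name): name is "scene" or "side" or "wrist"; returns a dict with "img" (400x640x3 uint8, blue, green, red), "camera_matrix" (3x3 intrinsics, pixels), "rvec" (rotation vector, rad) and "tvec" (3), from world to camera coordinates, as OpenCV has them. Camera axes: x right, y down, z forward; pixel columns grow to the right and rows downward; lengths in m; the calibration is good to about 2 mm. A picture is of the moment at which its call begins. There is no depth.
- hand_in(): hands the job in, once; it reports no verdict.
Trained networks look in a picture, given as the dict that the camera call returned (one of the last four; its "shot" number tells which), for a name from the list of things; names that differ only in an ending like _2 or _b are one class to them, and where a whole thing is asked for, a point or a joint stands for the part that bears it (a point fixed in the world has none). Each returns a list of dicts, best first, with "conf" (0 to 1); they miss things now and then, are a little off and sometimes report something else, mostly with a low value. They report only what shows in the picture. A call takes as long as a camera call. They do not tell look-alikes from the thing itself.
- trace(picture, thing): "mask" (400x640 bool, what is visible of it) and "rect" ([left, top, right, bottom] as shares, 0 to 1, of the picture: columns of its width, rows of its height, round what is visible of it).
- pinpoint(picture, thing): "centre" ([row, column] as shares, 0 to 1, of the picture: columns of its width, rows of its height: a listed point, or the origin of a listed thing).
The state is a dict: "time_s": time; "q": joint angles; "dq": joint speeds; "joint_efforts": joint torques, N m; "eef_pos": TCP position; "eef_rot": TCP orientation; "wrist_force": force on the tool from outside, world axes, zero at the start; "torque": the same for the moment, N m; "opening": opening from 0.0 (shut) to 1.0 (fully open).
Only numpy, scipy, OpenCV 4.12 (cv2) and the standard library are available. Lean on these libraries where they do the work, as an engineer would, in place of code of your own. Each camera call takes 0.05 s, during which the arm holds its last target.

## Working session

There is one attempt and no reset: what is moved stays moved. The work goes in short steps, Python scripts to look and compute and a tool call to move; the robot and the scene stay as the last step left them, time stands still between calls to the robot, and variables do not carry over. Pictures are saved under pics/ and viewed, and the job is handed in when it is done.

Besides the shell and the picture viewer there is one more tool, called after "Request:" as name([rows], argument=value, ...), one row to a line, values as JSON. servo_tool: Moves the arm, as the interface text tells. Its arguments: {"type":"object","properties":{"plan":{"type":"array"}},"required":["plan"]}

```bash
mkdir -p pics; cat > h.py <<'E'
from bench import *
import numpy as np, cv2
def ray(c,px):
    R,_=cv2.Rodrigues(np.array(c["rvec"],float)); t=np.array(c["tvec"],float).ravel()
    K=np.array(c["camera_matrix"],float)
    d=R.T@np.linalg.inv(K)@np.array([px[0],px[1],1.]); return -R.T@t, d/np.linalg.norm(d)
def atz(c,px,z):
    o,d=ray(c,px); return o+d*(z-o[2])/d[2]
def proj(c,P):
    return cv2.projectPoints(np.array(P,float).reshape(-1,3),np.array(c["rvec"],float),np.array(c["tvec"],float),np.array(c["camera_matrix"],float),None)[0].reshape(-1,2)
def tri(rs):
    A=0;b=0
    for o,d in rs:
        M=np.eye(3)-np.outer(d,d);A=A+M;b=b+M@o
    return np.linalg.solve(A,b)
E
python3 - <<'E'
from h import *
for n in ["scene","side","wrist"]:
    c=camera(n); cv2.imwrite(f"pics/{n}0.png",c["img"]); print(n,ray(c,(320,200)))
    for t in ["taper_pin","straight_pin","jig_hole"]:
        for r in pinpoint(c,t)[:4]:
            p=(r["centre"][1]*640,r["centre"][0]*400); print(t,round(r["conf"],2),np.round(p,1),np.round(atz(c,p,.07 if t=="jig_hole" else .078),3))
    for r in trace(c,"carriage")[:2]: print("carriage",r["conf"],r["rect"])
E
```

```text
scene (array([ 1.16202555, -0.34224006,  0.66135036]), array([-0.72096186,  0.37145913, -0.58500608]))
taper_pin 0.76 [384.5 174.1] [0.43  0.212 0.078]
taper_pin 0.74 [410.8 183.4] [0.495 0.24  0.078]
taper_pin 0.68 [439.9 214.1] [0.619 0.22  0.078]
straight_pin 0.84 [377.8 197.4] [0.501 0.143 0.078]
jig_hole 0.67 [223.  265.6] [ 0.524 -0.224  0.07 ]
carriage 0.94 [0.3175, 0.6212, 0.4612, 0.8568]
side (array([0.43357801, 0.63447752, 0.65049732]), array([ 0.10317989, -0.74520745, -0.65880176]))
taper_pin 0.91 [313.3 297. ] [0.499 0.246 0.078]
taper_pin 0.85 [356.9 308.2] [0.421 0.258 0.078]
taper_pin 0.79 [257.5 294.3] [0.598 0.254 0.078]
straight_pin 0.61 [315.2 247.8] [0.513 0.131 0.078]
jig_hole 0.95 [330.4 152.2] [ 0.524 -0.219  0.07 ]
carriage 0.63 [0.4064, 0.363, 0.5397, 0.4092]
wrist (array([0.57508964, 0.06709139, 0.3733976 ]), array([ 0.00313762, -0.27995427, -0.96000821]))
straight_pin 0.77 [232.6  14.8] [0.507 0.132 0.078]
carriage 0.95 [0.3761, 0.8145, 0.6859, 0.916]
```

View pics/scene0.png

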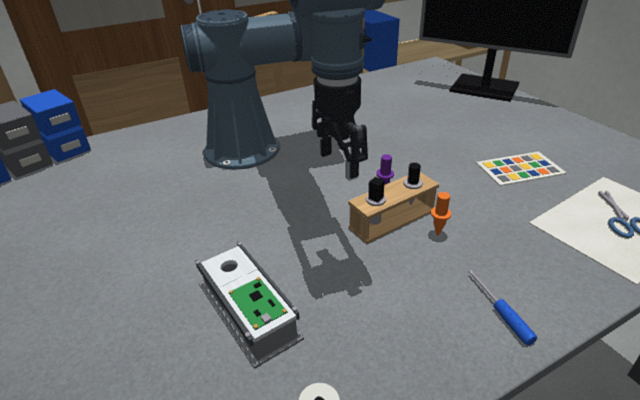

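View pics/side0.png

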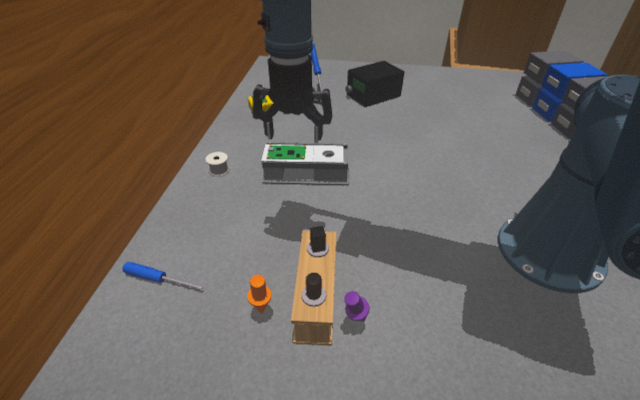

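View pics/wrist0.png

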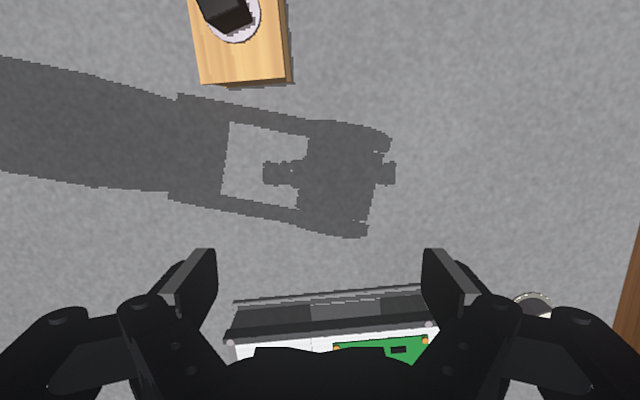

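The black round-handled pin is at scene (411,183) and side (313,297), in the rack's far hole. The straight square one is at (378,197), and the purple and orange look-alikes stand on either side of the rack. I'll move above the taper pin with the jaws along the rack, which keeps them clear of the purple and orange pins.

Request:
servo_tool([
  [[-0.01,0.03,0,0.14,1],[-0.01,0.03,0,0.14,1],[-0.01,0.03,0,0.14,1],[-0.01,0.03,0,0.14,1],[-0.01,0.03,0,0.14,1],[-0.01,0.03,0,0.14,1],[-0.01,0.03,0,0.14,1],[-0.008,0.033,0,0.14,1]],
])

```text
time_s: 1.55
eef_pos: [0.4964, 0.244, 0.2455]
eef_rot: [0.0, 0.221, 0.975, 0.0]
wrist_force: [0.5, -0.2, -0.5]
opening: 1.003
```

Request:
servo_tool([
  [[0,0,0,0.14,1],[0,0,0,0.14,1],[0,0,0,0.14,1],[0,0,0,0.1,1],[0,0,0,0,1]],
])

```text
time_s: 2.05
eef_pos: [0.497, 0.2431, 0.2453]
eef_rot: [0.0, -0.035, 0.999, 0.0]
wrist_force: [0.7, -0.9, 0.9]
opening: 1.003
```

```bash
python3 - <<'E'
from h import *
o=get_obs();print(o["time_s"],o["eef_pos"],o["eef_rot"],o["wrist_force"])
c=camera("wrist"); cv2.imwrite("pics/wrist1.png",c["img"])
for t in ["taper_pin","straight_pin"]:
        for r in pinpoint(c,t)[:4]:
            p=(r["centre"][1]*640,r["centre"][0]*400); print(t,round(r["conf"],2),np.round(p,1),np.round(atz(c,p,.078),3))
E
```

```text
2.05 [0.49697845 0.2430766  0.24531373] [ 8.56427335e-06 -3.50673915e-02  9.99384950e-01  4.18458414e-06] [ 0.71174345 -0.93502446  0.9152269 ]
taper_pin 0.78 [365.5  91.9] [0.42  0.276 0.078]
taper_pin 0.74 [350.7 230.8] [0.544 0.275 0.078]
taper_pin 0.67 [318.  181.4] [0.499 0.242 0.078]
straight_pin 0.82 [198.4 182.9] [0.508 0.136 0.078]
```

View pics/wrist1.png

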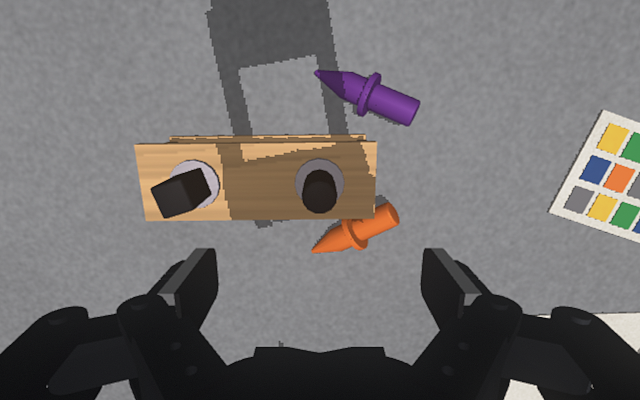

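The wrist view shows the black round pin under the gripper, with its collar at about (319,183) and its handle top at (319,195). The purple and orange ones are lying on the table. I'll refine the position with the collar edges.

```bash
python3 - <<'E'
from h import *
c=camera("wrist")
im=cv2.resize(c["img"][140:230,270:370],None,fx=7,fy=6,interpolation=cv2.INTER_NEAREST);
for (x,y) in [(0.497,.243),(0.500,.243)]:
    a=np.linspace(0,2*np.pi,60)
    im2=im if x<.498 else im
    for z,r,col in [(.084,.022,(0,255,0)),(.130,.0135,(0,0,255))]:
        p=proj(c,np.c_[x+r*np.cos(a),.243+r*np.sin(a),0*a+z]); p=((p-[270,140]+.5)*[7,6]).astype(np.int32)
        cv2.polylines(im,[p],True,col if x<.498 else tuple(int(v*.6)+80 for v in col),1)
cv2.imwrite("pics/w2.png",im)
E
```

```text
(no output)
```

View pics/w2.png

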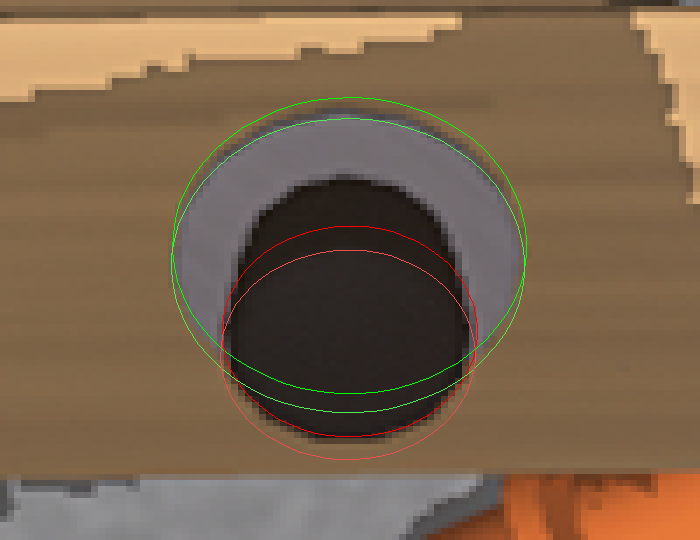

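Request:
servo_tool([
  [[0.001,0,-0.03,0,1],[0,0,-0.03,0,1],[0,0,-0.03,0,1],[0,0,-0.025,0,1],[0,0,-0.02,0,1],[0,0,0,0,1]],
])

```text
time_s: 2.85
eef_pos: [0.4957, 0.2423, 0.1072]
eef_rot: [-0.003, -0.034, 0.999, -0.001]
wrist_force: [-0.4, 0.3, 0.4]
opening: 1.001
```

Request:
servo_tool([
  [[0,0,0,0,-1],[0,0,0,0,-1],[0,0,0,0,-1],[0,0,0,0,-1],[0,0,0,0,-1],[0,0,0,0,-1],[0,0,0,0,-1],[0,0,0,0,-1]],
])

```text
time_s: 3.65
eef_pos: [0.4988, 0.2432, 0.1116]
eef_rot: [0.001, -0.035, 0.999, 0.0]
wrist_force: [-1.7, 0.5, 6.4]
opening: 0.299
```

Request:
servo_tool([
  [[0,0,0.01,0,-1],[0,0,0.02,0,-1],[0,0,0.03,0,-1],[0,0,0.04,0,-1],[0,0,0.04,0,-1],[0,0,0,0,-1],[0,0,0,0,-1]],
])

```text
time_s: 4.35
eef_pos: [0.4982, 0.2431, 0.2513]
eef_rot: [0.001, -0.035, 0.999, 0.0]
wrist_force: [0.1, 0.3, -3.9]
opening: 0.297
```

```bash
python3 - <<'E'
from h import *
o=get_obs();print(o["time_s"],o["eef_pos"],o["opening"],o["wrist_force"])
c=camera("wrist"); cv2.imwrite("pics/wrist3.png",c["img"])
c=camera("side"); cv2.imwrite("pics/side3.png",c["img"])
for r in pinpoint(c,"taper_pin"):
            p=(r["centre"][1]*640,r["centre"][0]*400); print(round(r["conf"],2),p)
E
```

```text
4.35 [0.49818383 0.24309521 0.25130377] 0.29695120913542794 [ 0.13566365  0.29764826 -3.91616848]
0.96 (314.112, 245.52)
0.91 (273.728, 328.68)
0.56 (355.072, 339.8)
```

View pics/wrist3.png

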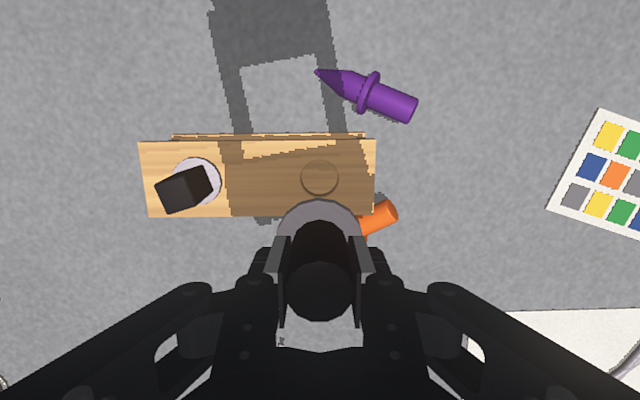

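View pics/side3.png

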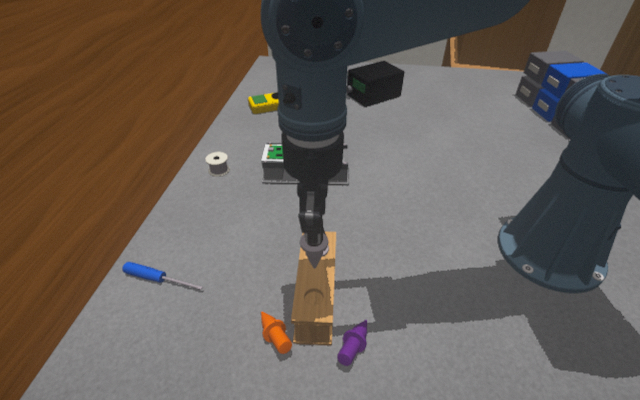

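The pin is held upright with its collar at (319,225), and the rack hole at (319,177) is empty. The look-alikes had toppled by themselves before I came near. Next I'll measure the pin's offset in the grip.

```bash
python3 - <<'E'
from h import *
o=get_obs();T=o["eef_pos"]
c=camera("wrist")
im=cv2.resize(c["img"][180:340,250:390],None,fx=5,fy=3.6,interpolation=cv2.INTER_NEAREST) if 0 else cv2.resize(c["img"][190:335,255:385],None,fx=4,fy=4,interpolation=cv2.INTER_NEAREST)
a=np.linspace(0,2*np.pi,80)
for dx,col in [(-.002,(0,255,0)),(0,(0,0,255)),(.002,(255,0,0))]:
  for z,r in [(.006,.022),(.052,.0135)]:
    p=proj(c,np.c_[T[0]+dx+r*np.cos(a),T[1]+r*np.sin(a),0*a+T[2]-.0336+z]); p=((p-[255,190]+.5)*4).astype(np.int32)
    cv2.polylines(im,[p],True,col,1)
cv2.imwrite("pics/w4.png",im)
E
```

```text
(no output)
```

View pics/w4.png

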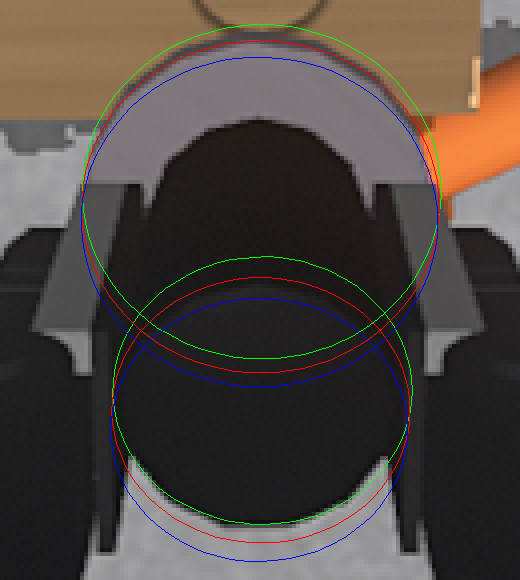

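Request:
servo_tool([
  [[0,-0.04,0,0,-1],[0,-0.045,0,0,-1],[0,-0.045,0,0,-1],[0,-0.045,0,0,-1],[0,-0.045,0,0,-1],[0,-0.045,0,0,-1],[0,-0.045,0,0,-1],[0,-0.045,0,0,-1]],
])

```text
time_s: 5.35
eef_pos: [0.497, -0.1135, 0.249]
eef_rot: [-0.001, -0.035, 0.999, 0.001]
wrist_force: [1.7, 0.3, -2.9]
opening: 0.299
```

```bash
python3 - <<'E'
from h import *
for n in ["wrist","side","scene"]:
    c=camera(n); cv2.imwrite(f"pics/{n}5.png",c["img"])
    for t in ["jig_hole","taper_pin"]:
        for r in pinpoint(c,t)[:3]:
            p=(r["centre"][1]*640,r["centre"][0]*400); print(n,t,round(r["conf"],2),np.round(p,1),np.round(atz(c,p,.07),4))
print(get_obs()["eef_pos"])
E
```

```text
wrist jig_hole 0.74 [206.  196.8] [ 0.5232 -0.2177  0.07  ]
wrist taper_pin 0.93 [319.7 239.2] [ 0.5584 -0.1087  0.07  ]
side jig_hole 0.72 [329.7 153.6] [ 0.5249 -0.2125  0.07  ]
side taper_pin 0.81 [336.8 125.7] [ 0.5216 -0.36    0.07  ]
side taper_pin 0.79 [272.9 327.6] [0.5575 0.3087 0.07  ]
side taper_pin 0.75 [357.  339.9] [0.417  0.3114 0.07  ]
scene jig_hole 0.86 [223.4 263.3] [ 0.5183 -0.2214  0.07  ]
scene taper_pin 0.97 [442.3 215.3] [0.617  0.2294 0.07  ]
scene taper_pin 0.55 [268.3 177.8] [ 0.2873 -0.0302  0.07  ]
scene taper_pin 0.51 [404. 183.] [0.4758 0.2356 0.07  ]
[ 0.49794928 -0.11063091  0.24998999]
```

View pics/wrist5.png

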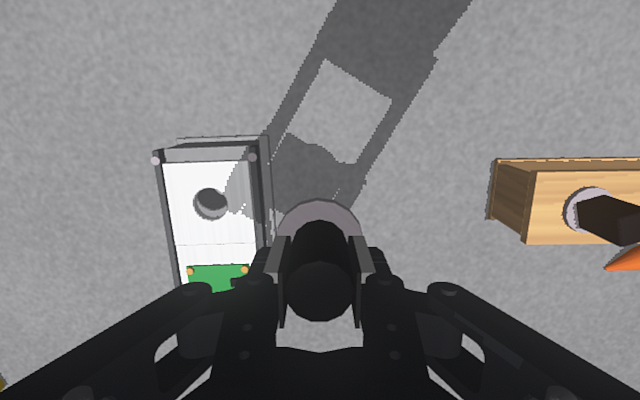

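View pics/scene5.png

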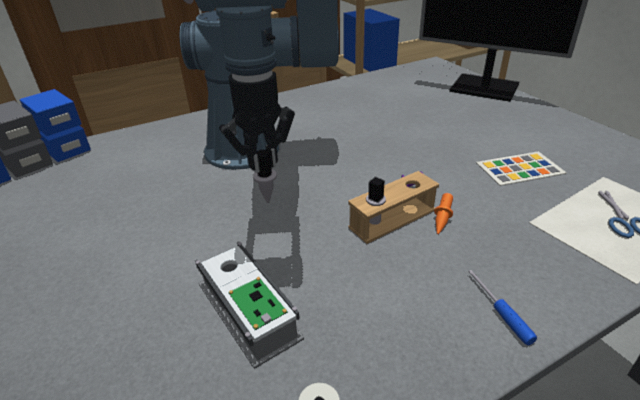

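```bash
python3 - <<'E'
from h import *
c=camera("wrist")
o=get_obs()
im=cv2.resize(c["img"][130:300,140:280],None,fx=5,fy=3.5,interpolation=cv2.INTER_CUBIC)
cv2.imwrite("pics/w6.png",im)
for p in [(155,160),(252,157),(210,204),(193,203),(228,203),(210,187),(210,220)]: print(p,np.round(atz(c,p,.07),4))
E
```

```text
(155, 160) [ 0.4933 -0.2611  0.07  ]
(252, 157) [ 0.4842 -0.173   0.07  ]
(210, 204) [ 0.5317 -0.2117  0.07  ]
(193, 203) [ 0.5319 -0.2276  0.07  ]
(228, 203) [ 0.5296 -0.1947  0.07  ]
(210, 187) [ 0.5152 -0.2114  0.07  ]
(210, 220) [ 0.5478 -0.2119  0.07  ]
```

View pics/w6.png

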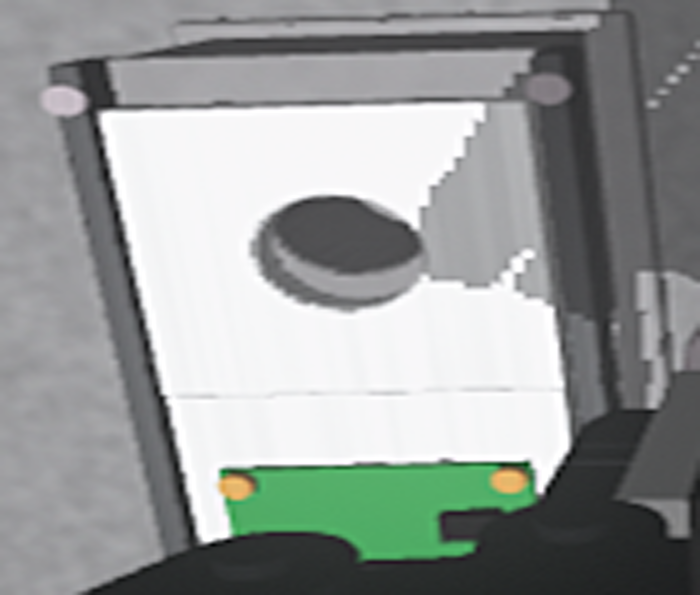

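Request:
servo_tool([
  [[0.006,-0.03,0,0,-1],[0.008,-0.04,0,0,-1],[0.008,-0.03,0,0,-1],[0.002,-0.004,0,0,-1],[0,0,0,0,-1],[0,0,0,0,-1]],
])

```text
time_s: 6.45
eef_pos: [0.5219, -0.2147, 0.25]
eef_rot: [-0.0, -0.035, 0.999, 0.0]
wrist_force: [0.1, 0.6, -2.2]
opening: 0.297
```

```bash
python3 - <<'E'
from h import *
c=camera("wrist")
o=get_obs();print(o["time_s"],o["eef_pos"])
T=o["eef_pos"]
for r in pinpoint(c,"jig_hole")[:3]:
  p=(r["centre"][1]*640,r["centre"][0]*400); print(round(r["conf"],2),np.round(p,1),np.round(atz(c,p,.07),4))
im=c["img"][120:240,250:390].copy()
im=cv2.resize(im,None,fx=5,fy=5,interpolation=cv2.INTER_NEAREST)
a=np.linspace(0,2*np.pi,60)
p=proj(c,np.c_[T[0]+.016*np.cos(a),T[1]+.016*np.sin(a),0*a+.06]);p=((p-[250,120]+.5)*5).astype(np.int32)
cv2.polylines(im,[p],True,(0,0,255),1)
cv2.imwrite("pics/w7.png",im);cv2.imwrite("pics/w7f.png",c["img"])
# rack reference
i3=cv2.imread("pics/wrist3.png")
im=cv2.resize(i3[120:240,250:390],None,fx=5,fy=5,interpolation=cv2.INTER_NEAREST)
for r,col in [(.0145,(0,255,0)),(.016,(0,0,255))]:
  # same tool pose shifted; shift z so camera-relative height equals
  p=proj(c,np.c_[T[0]+r*np.cos(a),T[1]+r*np.sin(a),0*a+T[2]-.2513+.078]);p=((p-[250,120]+.5)*5).astype(np.int32)
  cv2.polylines(im,[p],True,col,1)
cv2.imwrite("pics/w7r.png",im)
E
```

```text
6.5 [ 0.52188532 -0.21452395  0.25011958]
0.64 [319.1 177.7] [ 0.523  -0.2147  0.07  ]
```

View pics/w7.png

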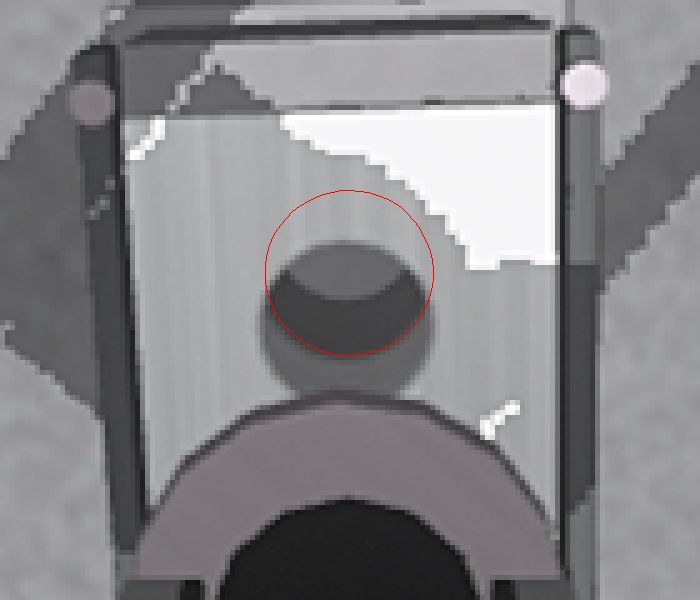

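View pics/w7r.png

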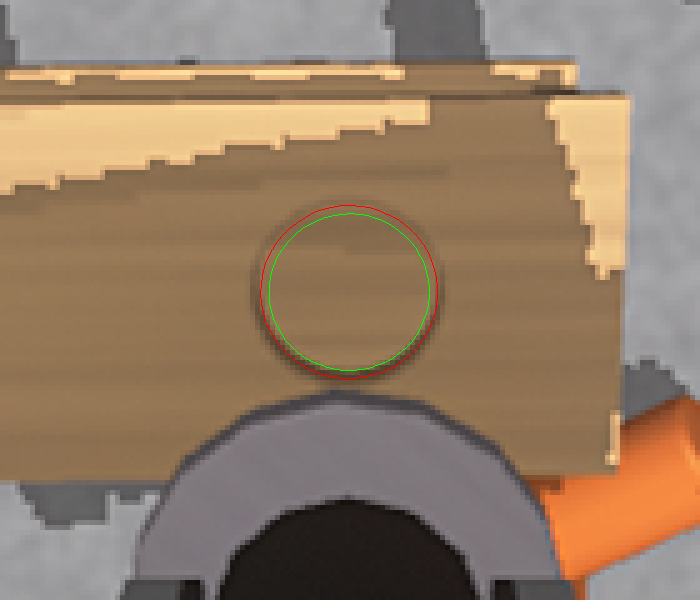

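The shank circle projected at the base-hole level (red) matches the base hole's near edge (row 355 in the crop) and its sides. So the TCP sits over the base hole's axis, and the carriage hole lies about 9 mm towards the board. I'll descend with a slight -x bias.

Request:
servo_tool([
  [[-0.001,0,-0.02,0,-1],[0,0,-0.03,0,-1],[0,0,-0.03,0,-1],[0,0,-0.01,0,-1],[0,0,0,0,-1],[0,0,0,0,-1]],
])

```text
time_s: 7.15
eef_pos: [0.5218, -0.216, 0.1616]
eef_rot: [0.001, -0.035, 0.999, -0.001]
wrist_force: [-0.1, -0.8, -1.6]
opening: 0.298
```

Request:
servo_tool([
  [[0,0,-0.004,0,-1],[0,0,-0.004,0,-1],[0,0,-0.004,0,-1],[0,0,0,0,-1],[0,0,0,0,-1]],
])

```text
time_s: 7.65
eef_pos: [0.521, -0.216, 0.1482]
eef_rot: [-0.0, -0.035, 0.999, 0.0]
wrist_force: [0.6, 0.1, -3.4]
opening: 0.299
```

```bash
python3 - <<'E'
from h import *
c=camera("wrist"); o=get_obs();print(o["time_s"],o["eef_pos"],o["wrist_force"])
cv2.imwrite("pics/w8.png",cv2.resize(c["img"][120:300,220:420],None,fx=3.3,fy=3.3,interpolation=cv2.INTER_NEAREST))
c=camera("scene"); print(get_obs()["eef_pos"])
cv2.imwrite("pics/s8.png",cv2.resize(c["img"][180:340,160:340],None,fx=3.6,fy=3.6,interpolation=cv2.INTER_NEAREST))
E
```

```text
7.7 [ 0.52102756 -0.21602877  0.1483314 ] [ 0.12634896 -1.06958945 -2.88450111]
[ 0.52105979 -0.2160711   0.14839286]
```

View pics/w8.png

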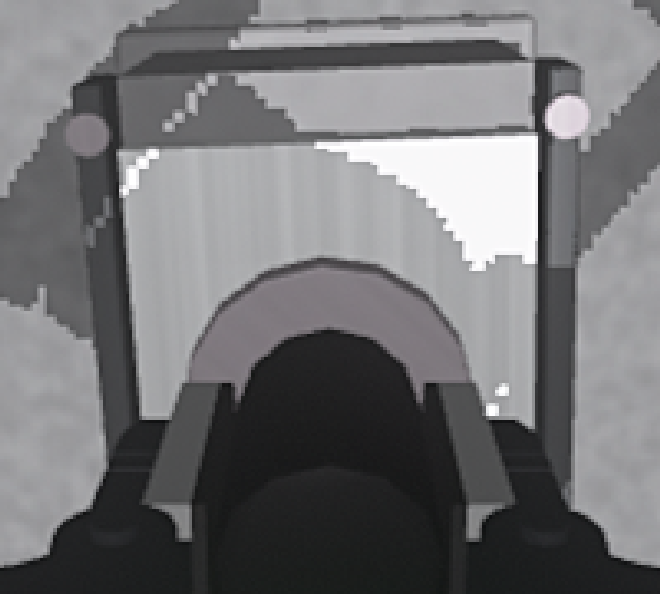

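View pics/s8.png

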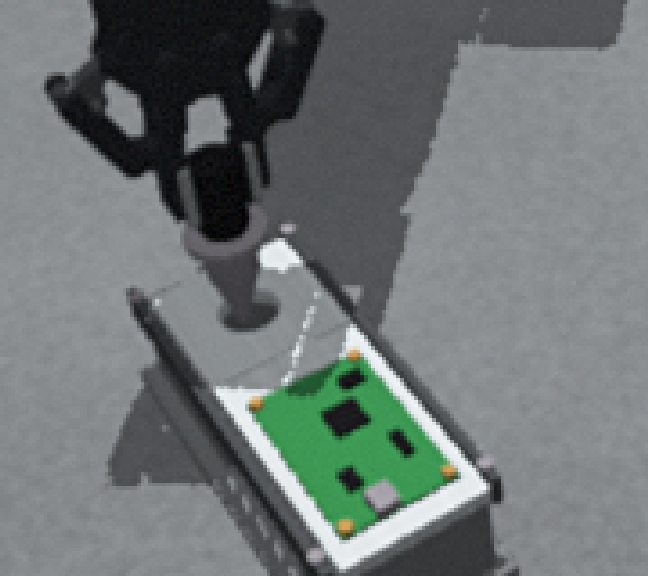

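The tip is inside the carriage hole on the rack side, as intended. I'll correct about 1 mm in y and continue.

Request:
servo_tool([
  [[0,0.0013,-0.004,0,-1],[0,0,-0.005,0,-1],[0,0,-0.005,0,-1],[0,0,-0.005,0,-1],[0,0,0,0,-1],[0,0,0,0,-1]],
])

```text
time_s: 8.35
eef_pos: [0.5206, -0.2145, 0.1288]
eef_rot: [-0.001, -0.035, 0.999, 0.0]
wrist_force: [-0.1, -0.4, -2.8]
opening: 0.298
```

```bash
python3 - <<'E'
from h import *
o=get_obs();print(o["time_s"],o["eef_pos"],o["wrist_force"],o["torque"])
c=camera("scene")
cv2.imwrite("pics/s9.png",cv2.resize(c["img"][180:340,160:340],None,fx=3.6,fy=3.6,interpolation=cv2.INTER_NEAREST))
E
```

```text
8.35 [ 0.52063045 -0.21449746  0.12879637] [-0.13855975 -0.39169652 -2.84337099] [0.00690971 0.01013963 0.02460469]
```

View pics/s9.png

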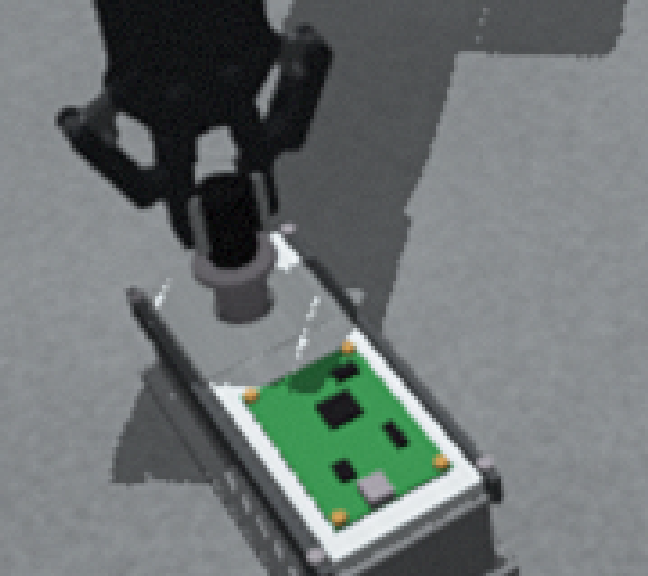

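The taper is drawing the carriage back with almost no force. I'll continue to home.

Request:
servo_tool([
  [[0,0,-0.005,0,-1],[0,0,-0.005,0,-1],[0,0,-0.005,0,-1],[0,0,-0.003,0,-1],[0,0,0,0,-1],[0,0,0,0,-1]],
])

```text
time_s: 9.0
eef_pos: [0.5208, -0.2146, 0.1111]
eef_rot: [-0.0, -0.035, 0.999, 0.0]
wrist_force: [-0.0, -0.5, -2.7]
opening: 0.3
```

```bash
python3 - <<'E'
from h import *
o=get_obs();print(o["time_s"],o["eef_pos"],o["wrist_force"],o["torque"])
E
```

```text
9.0 [ 0.52078814 -0.21460648  0.11106724] [-0.01767086 -0.51952092 -2.67604378] [-0.0492579  -0.00182071 -0.00793328]
```

Request:
servo_tool([
  [[-0.0006,0,-0.002,0,-1],[0,0,-0.002,0,-1],[0,0,0,0,-1],[0,0,0,0,-1]],
])

```text
time_s: 9.4
eef_pos: [0.5204, -0.2147, 0.1072]
eef_rot: [0.0, -0.035, 0.999, 0.0]
wrist_force: [0.9, -0.3, -3.8]
opening: 0.3
```

Request:
servo_tool([
  [[0,0,-0.002,0,-1],[0,0,-0.002,0,-1],[0,0,0,0,-1],[0,0,0,0,-1]],
])

```text
time_s: 9.8
eef_pos: [0.5207, -0.2147, 0.1036]
eef_rot: [0.0, -0.035, 0.999, -0.0]
wrist_force: [0.8, 0.2, 0.5]
opening: 0.296
```

Request:
servo_tool([
  [[0,0,-0.001,0,-1],[0,0,-0.001,0,-1],[0,0,0,0,-1],[0,0,0,0,-1]],
])

```text
time_s: 10.2
eef_pos: [0.5219, -0.2147, 0.1035]
eef_rot: [0.001, -0.035, 0.999, -0.0]
wrist_force: [-0.6, 5.0, 12.8]
opening: 0.297
```

```bash
python3 - <<'E'
from h import *
o=get_obs();print(o["time_s"],o["eef_pos"],o["wrist_force"],o["torque"])
c=camera("scene")
cv2.imwrite("pics/s10.png",cv2.resize(c["img"][180:340,160:340],None,fx=3.6,fy=3.6,interpolation=cv2.INTER_NEAREST))
E
```

```text
10.2 [ 0.52186174 -0.21466183  0.10351985] [-0.62545028  4.9786315  12.79418651] [ 0.92550114  0.15106162 -0.03828731]
```

View pics/s10.png

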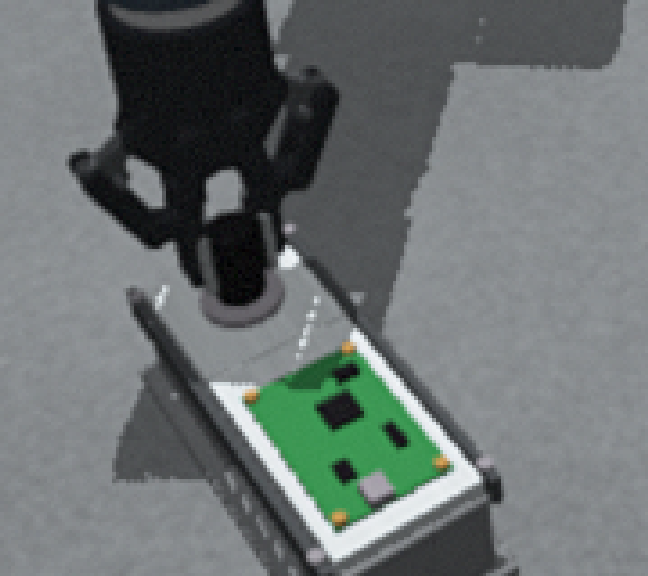

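The pin hits a hard stop at exactly the expected home height. Releasing and retreating.

Request:
servo_tool([
  [[0,0,0.001,0,-1],[0,0,0,0,0],[0,0,0,0,0],[0,0,0,0,0.3],[0,0,0,0,0.3],[0,0,0,0,0.3],[0,0,0,0,0.3]],
])

```text
time_s: 10.95
eef_pos: [0.5203, -0.2147, 0.1021]
eef_rot: [-0.0, -0.035, 0.999, 0.0]
wrist_force: [0.4, -0.4, 0.1]
opening: 0.648
```

Request:
servo_tool([
  [[0,0,0.01,0,0.3],[0,0,0.03,0,0.3],[0,0,0.04,0,0.3],[0,0,0.04,0,0.3],[0,0,0.025,0,0.3],[0,0,0,0,0.3],[0,0,0,0,0.3]],
])

```text
time_s: 11.65
eef_pos: [0.5206, -0.2148, 0.2483]
eef_rot: [0.001, -0.035, 0.999, -0.001]
wrist_force: [0.6, -0.0, 0.2]
opening: 0.646
```

```bash
python3 - <<'E'
from h import *
o=get_obs();T=o["eef_pos"];print(o["time_s"],T,o["wrist_force"])
c=camera("scene")
cv2.imwrite("pics/s11.png",cv2.resize(c["img"][180:340,160:340],None,fx=3.6,fy=3.6,interpolation=cv2.INTER_NEAREST))
c=camera("wrist")
im=cv2.resize(c["img"][110:290,220:420],None,fx=3.3,fy=3.3,interpolation=cv2.INTER_NEAREST)
a=np.linspace(0,2*np.pi,60)
for z,r in [(.076,.022),(.07,.022)]:
    p=proj(c,np.c_[.522+r*np.cos(a),-.2146+r*np.sin(a),0*a+z]);p=((p-[220,110]+.5)*3.3).astype(np.int32)
    cv2.polylines(im,[p],True,(0,0,255),1)
cv2.imwrite("pics/w11.png",im)
c=camera("side");cv2.imwrite("pics/d11.png",cv2.resize(c["img"][110:200,240:370],None,fx=5,fy=5,interpolation=cv2.INTER_NEAREST))
E
```

```text
11.65 [ 0.52061459 -0.21481574  0.24825387] [ 0.5590357  -0.01692799  0.19050531]
```

View pics/s11.png

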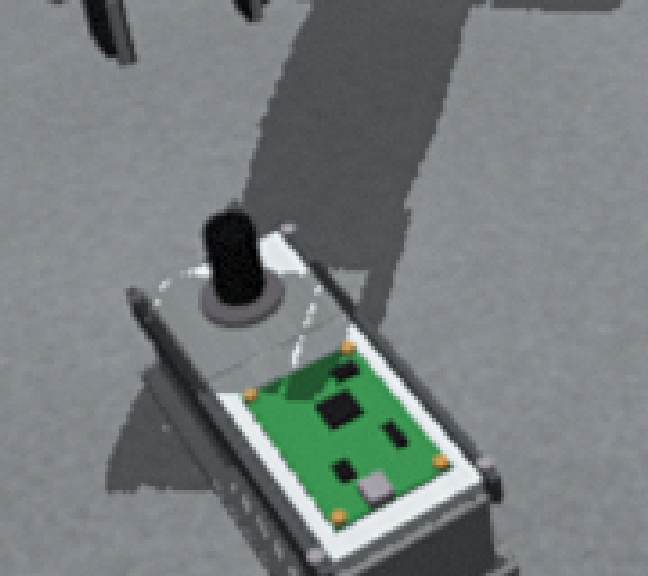

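View pics/w11.png

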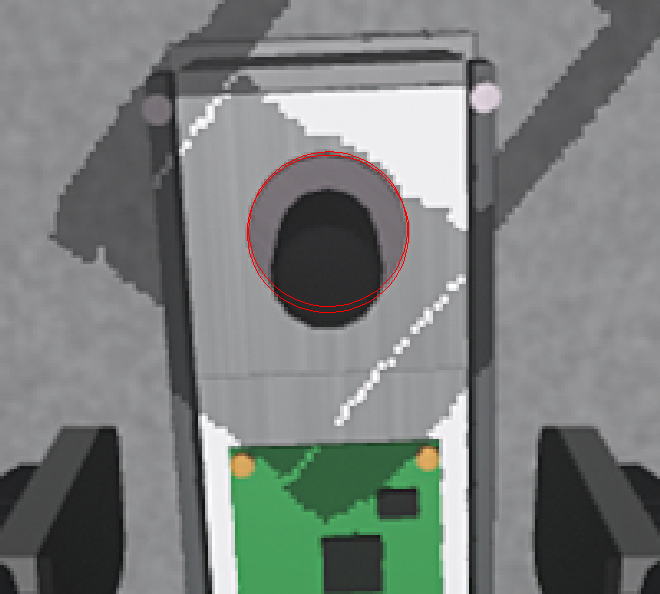

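View pics/d11.png

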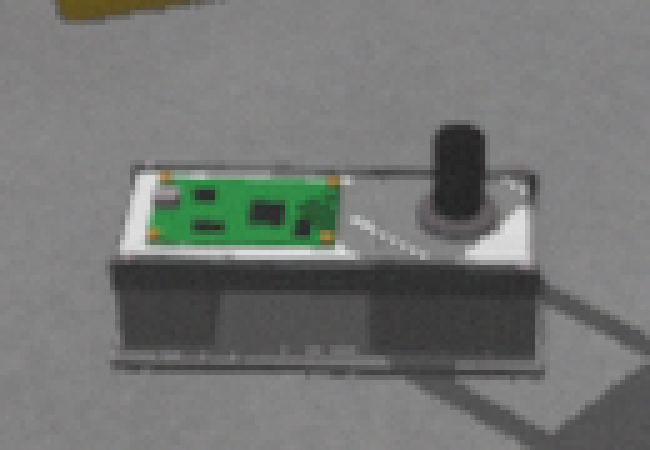

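The collar sits flush on the carriage with the pin upright. In the crops the collar is at scene (240,300) and wrist (328,232). Next I'll quantify the carriage alignment.

```bash
python3 - <<'E'
from h import *
c=camera("scene"); u=np.array([.9947,.1027])
img=c["img"]
def dots(crop):  # orange dots full-res subpixel from saved crop
    hsv=cv2.cvtColor(crop,cv2.COLOR_BGR2HSV); m=cv2.inRange(hsv,(8,120,130),(25,255,255))
    n,_,s,ce=cv2.connectedComponentsWithStats(m); return [tuple(ce[i]) for i in range(1,n) if s[i,4]>2]
def full(f):
    im=cv2.imread(f); 
    return im
b=full("pics/scene5.png"); 
for nm,im in [("before",b),("after",img)]:
    d=[(x+160,y+180) for x,y in dots(im[180:340,160:340])]
    W=[atz(c,p,.074)[:2] for p in d]; print(nm,np.round(d,1).tolist(),np.round([w@u for w in W],4), np.round(np.mean(W,0),4))
# wrist: before hole centre, after board edge
w=camera("wrist")
# board edge mid in crop (335,443)
for p in [(230,446),(437,440)]:
    q=(p[0]/3.3+220,p[1]/3.3+110); P=atz(w,q,.0715)[:2]; print("edge",P, "hole x along u:",P@u-.062)
print("jig u:",np.array([.522,-.2146])@u)
E
```

```text
before [[257.8, 278.4], [230.8, 291.4], [283.9, 310.1], [255.5, 325.5]] [0.5705 0.5701 0.6614 0.6614] [ 0.6401 -0.2027]
after [[255.8, 276.2], [229.1, 289.1], [281.9, 307.9], [253.3, 323.1]] [0.5634 0.5634 0.6553 0.6551] [ 0.6335 -0.2036]
edge [ 0.58702193 -0.23773485] hole x along u: 0.4974953419037685
edge [ 0.58104068 -0.17796599] hole x along u: 0.4976840610645242
jig u: 0.4971939800000001
```

```bash
python3 - <<'E'
from h import *
print(hand_in(), get_obs()["time_s"])
E
```

```text
the job is handed in; nothing more can be done
the job is handed in; nothing more can be done
```

I took the tapered pin from the rack and drove it through the carriage into the base until its collar was home. I then released it, backed the gripper off about 145 mm above it, and handed in at about 12 s of robot time.

**Seating:** the pin hit a hard stop at TCP z = 0.1035, against 0.1036 expected. The highest force I read was about 13 N. The final pictures show the pin upright with its collar flush on the carriage.

**Alignment:** the carriage moved back about 6.6 mm. My two estimates of what is left disagree slightly: about 0.4 mm from the board edge, about 1.5 mm from the hole position before the move. Both are within the pin's 2 mm of clearance each side and my measurement error.

**Other things in the scene:** I did not touch the straight pin, which was still in the rack when I last saw it while carrying the tapered pin. The orange and purple look-alikes stood upright in the first pictures and were lying on the table in the first wrist picture over the rack. The gripper was about 0.1 m above them and I felt no contact, so I believe they toppled by themselves.

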